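# Knock a formed U-bracket out of its bending die

### The arm

A 7-joint arm with a two-finger parallel gripper is mounted at the origin on the work surface. World frame = base frame: x ahead of the robot, y to its left, z up, the work surface at z = 0. Lengths are in m, angles in rad, forces in N, time in s.
With the tool pointing down it reaches from about 0.425 to 0.925 m from the base axis. Payload 6.8 kg.
Tool frame: the origin (TCP) lies at the very end of the fingers, on their centre line; the grasp point (between the pads) lies 19 mm behind it (grip_point_offset is the distance from the TCP to the grasp point, in m); z points along the fingers, y is the line along which they close (so a half turn about z gives the same grasp; the last joint's range is limited). The gripper opens to 85 mm and grips with 20 to 120 N. Pads are 22 mm wide; open, the fingers measure 114 mm over their backs; the gripper's body (76 mm by 85 mm) begins 54 mm behind the grasp point. The pads swing forward as they close: fully open they stand 13 mm farther back than shut.
Start: joints at [-1.323, 0.477, 0.022, 1.555, -0.011, 1.109, -0.083], TCP at [0.235, 0.633, 0.231] pointing down, gripper open.
Joint ranges: [-2.96, 2.96], [-0.34, 2.1], [-1.41, 1.46], [0.24, 2.44], [-1.37, 4.51], [0.17, 1.92], [-2.96, 2.96]. Speed limits (rad/s): [2.39, 2.39, 3.14, 3.14, 3.14, 3.14, 3.14].

### API

Orientations are given as a unit quaternion [w, x, y, z].
In Python, from station import * gives the robot as it stands.
- The arm moves only by the tool carry_out, never from a script. Its argument "rows" is text: rows parted by semicolons, each of 4 numbers parted by spaces: the shift along the world's x, y, z in mm, then the turn about the world's z in degrees. In form: dx dy dz yaw; .... A call has 1 to 10 rows; each row shifts and turns the commanded pose from where the row before left it; what a row does not reach is not made up. A row lasts 1/8 s, in which the tool goes at most 62.5 mm and 10.7 degrees, less where a joint would pass 70% of its speed; a pose out of reach is approached as far as the arm can. A call is refused whole if a number of a shift passes 62.5 or a number of a turn 10.7, either way. A call with a gripper value outside its range is refused whole. "claw" is the finger opening in mm, from 0 to 85.4, set as the call begins (left out, the last holds). The fingers move at their own pace and stop on an object; "force" is the grip in N (left out, the last holds). Time passes only in rows, so rows that do not move let the fingers close. It gives the time, the measured TCP pose, the force, the opening and the grip force at its end, in the units of the state.
- get_obs(): the state, without advancing time (a new reading comes with each control period).
- read_camera(name): name is "scene" or "top"; returns a dict with "img" (400x640x3 uint8, blue, green, red), "fov_y" (degrees; the focal length in pixels is half the picture's height over the tangent of half this angle, whatever the lens; pixels are square), "cx", "cy" (the principal point, pixels), "world_to_cam" (4x4, takes a point from world to camera coordinates). Camera axes: x right, y up, looking along -z (the intrinsics and any distortion apply to the point x, -y, -z); pixel columns grow to the right and rows downward; lengths in m; the calibration is good to about 2 mm. A picture is of the moment at which its call begins. There is no depth.
- hand_in(): hands the job in; it is judged then, once.
Trained networks look in the newest picture that a camera, given by its name, has taken for a name from the list of things; names that differ only in an ending like _2 or _b are one class to them, and where a whole thing is asked for, a point or a joint stands for the part that bears it (a point fixed in the world has none). Each returns a list of dicts, best first, with "confidence" (0 to 1); they miss things now and then, are a little off and sometimes report something else, mostly with a low value. They report only what shows in the picture. A call takes as long as a camera call. They do not tell look-alikes from the thing itself.
- recognise(camera, thing): "centre" ([column, row] in pixels, amid what is visible of it).
- outline_of(camera, thing): "pixels" (400x640 bool, what is visible of it) and "centre" ([column, row] in pixels, amid what is visible of it).
- place_of(camera, thing): "centre" ([column, row] in pixels: a listed point, or the origin of a listed thing).
The state is a dict: "t": time; "q": joint angles; "joint_vel": joint speeds; "joint_torque": joint torques, N m; "eef_pos": TCP position; "tool_rot": TCP orientation; "contact_force": force on the tool from outside, world axes, zero at the start; "torque": the same for the moment, N m; "gripper_width": opening from 0.0 (shut) to 1.0 (fully open); "grasp_force": force on a finger pad.
Only numpy, scipy, OpenCV 4.12 (cv2) and the standard library are available. Lean on these libraries where they do the work, as an engineer would, in place of code of your own. Each camera call takes 0.05 s, during which the arm holds its last target. There are 200 camera calls.

### The job

Press the red knock-out lever all the way down so that the ejector pad lifts the steel U-bracket up out of the die cavity. Then slide the bracket off sideways, flat and without picking it up, onto the blue cooling stand next to the die and leave it in the middle of the yellow panel, square with it. Finally press the brass ejector pad fully home in the empty cavity, ready for the next blank, and leave the wrench and the chalk tin undisturbed.

Things in the scene. Friction and masses are not known exactly. Their poses are not given: they have to be found in the camera images.
- die: Dark steel bending die, fixed, 100 mm (x) by 132 mm (y), top face 62 mm above the bench, on a grey base 124 by 148 mm. Open cavity 60 mm (x) by 104 mm (y) in the middle of the face; walls 20 mm thick at -x and +x, 14 mm at -y and +y. Origin: centre of its underside, on the bench. Its -x axis points roughly to the robot (lever side); the stand is on its +y or -y side.
- ejector (a joint): Height of the brass ejector pad above home, m: 0 = home (pad top 28 mm below the die face, 34 mm above the bench), 0.030 = fully up (pad top 2 mm above the die face). Geared to the lever; stays where it is left. Pushing the pad down takes about 10 N and brings the lever back up.
- ejector_top (a point): Centre of the top of the brass ejector pad, a plate 56 mm (x) by 100 mm (y) that is the moving floor of the die cavity.
- lever (a joint): Angle of the knock-out lever, rad: 0 = up (rest), 0.65 = fully down (ejector fully up). Moves with the ejector, stiff; stays where it is left. Takes about 7 to 10 N on the red pad.
- lever_pad (a point): Centre of the upper face of the lever's red pad, 46 mm (along the lever) by 56 mm, 10 mm thick. The lever sticks out from the die's -x side; its hinge is 62 mm from the die's centre, 55 mm above the bench; this point is 82 mm out from the hinge, about 84 mm above the bench at rest and 32 mm when fully down. The pad slopes 0.3 rad up at rest, 0.35 rad down when pressed.
- bracket: Bright steel U-bracket, loose, 0.3 kg: web 56 mm (x) by 100 mm (y), 5 mm thick; an upright flange 5 mm thick, 28 mm tall (web included) at each of its +y and -y ends; open at +x and -x. Origin: centre of its underside, z up. At the start it lies in the die cavity with 2 mm play all round, its flange tops flush with the die face.
- stand: Blue cooling stand, fixed, square with the die, on the die's +y or -y side with a gap of 3 to 7 mm. Flat top without rim, 130 mm (x) by 160 mm (y), 59 mm above the bench (3 mm lower than the die face); a yellow panel 86 mm (x) by 130 mm (y) is painted in its middle. Origin: on the bench, under the middle of the top.
- scrap_tray: Green open tray with steel offcuts, 120 by 140 mm, 42 mm tall, fixed, on the other side of the die. Origin: centre of its underside. Not used.
- wrench: Steel open-ended wrench lying on the bench in front of the die, on its -y side, 160 mm long. Leave alone.
- chalk_tin: Round copper-coloured tin, 80 mm across, 55 mm tall, standing on the bench. Origin at its underside. Leave alone.
Mind the look-alikes: they are no part of the job. What is meant by the bracket is not brown, green or turquoise, and is the smaller of those in its own colour.

How it is judged:
On the way, in this order (a step that is already met when the one before it is completed fails the run):
1. the ejector pad is fully up with the bracket still on it, over the cavity (value of joint ejector above 0.027 m and z of bracket in the frame of die between 0.059 and 0.07 m and horizontal distance between bracket and die below 0.02 m), for 0.2 s.
2. the bracket lies flat in the middle of the cooling stand (x of bracket in the frame of stand between -0.025 and 0.025 m and y of bracket in the frame of stand between -0.025 and 0.025 m and z of bracket in the frame of stand between 0.055 and 0.064 m and angle between the y axis of bracket and the y axis of stand, either way round below 0.3 rad and angle between bracket's own z axis and vertical below 0.1 rad and linear speed of bracket below 0.02 m/s), for 0.2 s.
At the end, for the whole second after the job is handed in: The bracket rests flat on the cooling stand, its centre within 25 mm of the stand's centre along both of the stand's axes, square with it within 0.3 rad, still; the ejector pad is home in the cavity (within 3 mm) and the lever therefore up (all of step 2 and value of joint ejector below 0.003 m and contact force between bracket and stand above 0.5 N); the robot touches nothing.
It fails at once if the bracket is picked up: its underside more than 30 mm above the die face (height (world z) of bracket above 0.092 m).
It fails at once if the bracket is tipped more than 0.5 rad (angle between bracket's own z axis and vertical above 0.5 rad).
It fails at once if the bracket falls to the bench or into the scrap tray (height (world z) of bracket below 0.025 m).
It fails at once if the wrench or the chalk tin is moved more than 30 mm (distance of any of wrench, chalk_tin from where it was at the start of the episode above 0.03 m).
It also fails if it takes over 48 s, if anything falls off the work surface, if the arm or the gripper's body presses on something with over 40 N, if the wrist force passes 120 N, or if a joint passes its speed limit or range.

## Working session

There is one attempt and no reset: what is moved stays moved. The work goes in short steps, Python scripts to look and compute and a tool call to move; the robot and the scene stay as the last step left them, time stands still between calls to the robot, and variables do not carry over. Pictures are saved under pics/ and viewed, at most 10 in all, crops included, and the job is handed in when it is done.

Besides the shell and the picture viewer there is one more tool, called after ">>>" by a JSON object that holds its "name" and its "arguments", one argument or row to a line. carry_out: Moves the arm, as the interface text tells. Its arguments: {"type":"object","properties":{"rows":{"type":"string"},"claw":{"type":"number"},"force":{"type":"number"}},"required":["rows"]}

```bash
ls; mkdir -p pics; cat > h.py <<'E'
from station import *
import numpy as np, cv2
def K(c):
    f=c["img"].shape[0]/2/np.tan(np.radians(c["fov_y"])/2); return f
def ray(c,px,z):
    f=K(c); T=np.array(c["world_to_cam"]); 
    pt=np.array([[px]],float)
    d=c.get("dist",None)
    u=(px[0]-c["cx"])/f; v=(px[1]-c["cy"])/f
    R=T[:3,:3]; o=-R.T@T[:3,3]; dr=R.T@np.array([u,-v,-1.])
    return o+dr*(z-o[2])/dr[2]
def proj(c,P):
    T=np.array(c["world_to_cam"]); p=T[:3,:3]@np.array(P)+T[:3,3]; f=K(c)
    return np.array([c["cx"]+f*p[0]/-p[2], c["cy"]-f*p[1]/-p[2]])
E
python3 - <<'E'
from h import *
for n in("scene","top"):
    c=read_camera(n); cv2.imwrite(f"pics/{n}0.png",c["img"]); print({k:v for k,v in c.items() if k!="img"})
    for t,z in(("die",0),("ejector_top",.034),("lever_pad",.084),("bracket",.034),("stand",0),("scrap_tray",0),("wrench",0),("chalk_tin",0)):
        for r in place_of(n,t)[:4]: print(n,t,np.round(r["confidence"],2),np.round(r["centre"]),np.round(ray(c,r["centre"],z),3))
o=get_obs(); print(o)
E
```

```text
pics
{'fov_y': 52.01431882075022, 'cx': 311.2556574742632, 'cy': 199.8655472715978, 'world_to_cam': array([[ 0.67153685,  0.7406394 ,  0.02217047, -0.44629094],
       [-0.48403226,  0.41582399,  0.76993713,  0.18647555],
       [ 0.56102677, -0.52777238,  0.63773449, -1.23915539],
       [ 0.        ,  0.        ,  0.        ,  1.        ]])}
scene die 0.71 [301. 241.] [0.6   0.028 0.   ]
scene lever_pad 0.82 [251. 192.] [ 0.473 -0.011  0.084]
scene lever_pad 0.21 [252. 282.] [ 0.682 -0.159  0.084]
scene bracket 0.77 [400. 242.] [0.766 0.162 0.034]
scene bracket 0.73 [380. 294.] [0.826 0.027 0.034]
scene bracket 0.71 [287. 172.] [0.414 0.142 0.034]
scene bracket 0.7 [196. 204.] [ 0.374 -0.1    0.034]
scene stand 0.7 [250. 284.] [ 0.623 -0.128  0.   ]
scene scrap_tray 0.94 [335. 206.] [0.564 0.17  0.   ]
scene wrench 0.7 [189. 264.] [ 0.496 -0.194  0.   ]
scene chalk_tin 0.81 [341. 157.] [0.419 0.339 0.   ]
{'fov_y': 51.45427399298776, 'cx': 317.6362517495265, 'cy': 197.93375077800675, 'world_to_cam': array([[-0.01245792, -0.99973162, -0.01953185,  0.10122498],
       [ 0.98945895, -
[... 755 characters left out ...]
97916,  0.02237397,  1.55537365, -0.01145665,
        1.10930118, -0.08312347]), 'joint_vel': array([-1.19170678e-03,  1.21056577e-03, -7.46035197e-05,  1.72694232e-03,
       -1.14635131e-04, -1.25493084e-03, -1.08977942e-03]), 'joint_torque': array([ 5.04083837e-04, -5.96311712e+01,  1.60712197e+00, -2.81545544e+01,
        1.25904210e-02,  1.57723396e-03,  1.28044127e-05]), 'eef_pos': array([0.23511976, 0.63276092, 0.23133254]), 'tool_rot': array([9.49804228e-06, 1.76956255e-01, 9.84218717e-01, 3.27325868e-05]), 'contact_force': array([-0.64513504,  0.24437533, -0.4435909 ]), 'torque': array([-0.01789656, -0.01501601, -0.00672859]), 'grasp_force': 0.0, 'gripper_width': 1.0007785167133696}
```

View pictures.

View pics/scene0.png

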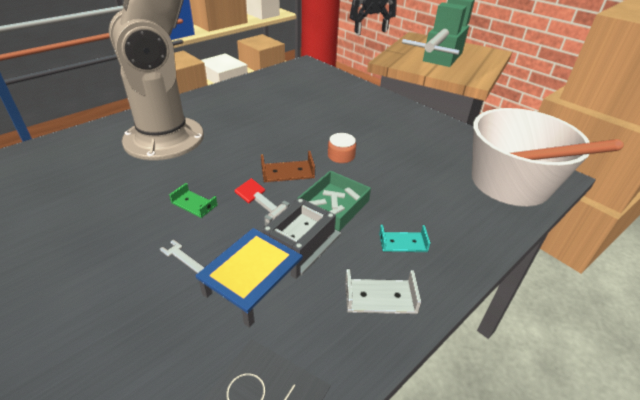

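View pics/top0.png

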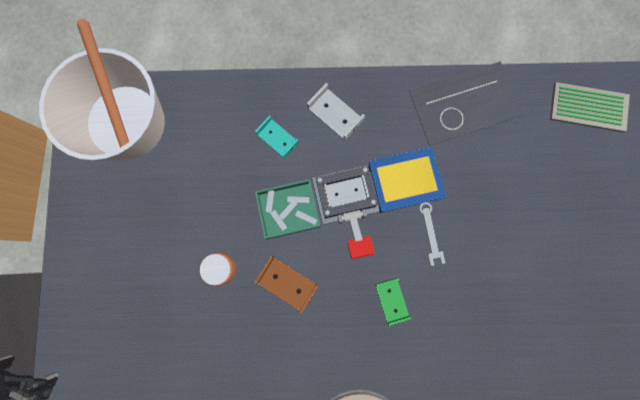

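```bash
cat >> h.py <<'E'
def yellow(n):
    c=read_camera(n); h=cv2.cvtColor(c["img"],cv2.COLOR_BGR2HSV)
    m=cv2.inRange(h,(22,120,120),(35,255,255)); 
    k=cv2.connectedComponentsWithStats(m); i=1+np.argmax(k[2][1:,4]); ct=cv2.findContours((k[1]==i).astype(np.uint8),0,cv2.CHAIN_APPROX_NONE)[0][0][:,0]
    P=np.array([ray(c,p,.059)[:2] for p in ct]); return c,cv2.minAreaRect((P*1000).astype(np.float32))
E
python3 - <<'E'
from h import *
for n in("scene","top"):
    c,r=yellow(n); print(n,r)
    h=cv2.cvtColor(c["img"],cv2.COLOR_BGR2HSV)
    for nm,lo,hi,z in(("red",(0,180,120),(4,255,255),.084),("blue",(105,150,60),(125,255,255),.059)):
        m=cv2.inRange(h,lo,hi); k=cv2.connectedComponentsWithStats(m)
        for i in range(1,k[0]):
            if k[2][i,4]>150: print(n,nm,k[2][i],k[3][i],ray(c,k[3][i],z))
    for r in outline_of(n,"die")[:2]:
        print(n,"die",r["confidence"],r["centre"],r["pixels"].sum())
    for t in ("ejector_top","bracket"):
        for r in recognise(n,t)[:6]: print(n,t,r)
c=read_camera("top"); s=read_camera("scene")
a=cv2.resize(c["img"][150:270,250:450],None,fx=3.9,fy=3.9,interpolation=2); b=cv2.resize(s["img"][165:265,230:380],None,fx=2.3,fy=2.3)
cv2.imwrite("pics/crop.png",a)
E
```

```text
scene ((626.0586547851562, -125.1138687133789), (85.10418701171875, 129.2721405029297), 12.035014152526855)
scene red [ 302    0   34   64 1882] [318.02763018  28.30074389] [-0.28209338  0.89636049  0.084     ]
scene red [235 179  29  24 343] [248.59475219 189.86297376] [ 0.46368794 -0.01024681  0.084     ]
scene blue [171   0  22  39 441] [183.48072562  22.22675737] [-0.79803523  0.51574501  0.059     ]
scene blue [  0  77  29  63 453] [ 12.45916115 109.96688742] [-0.33983008 -0.30352327  0.059     ]
scene blue [ 196  229  106   83 1721] [248.85473562 272.96862289] [ 0.6422604  -0.13930848  0.059     ]
scene die 0.83 [296.0, 218.3] 3038
scene bracket {'centre': [190.6, 202.1], 'confidence': 0.97}
scene bracket {'centre': [380.6, 295.9], 'confidence': 0.65}
scene bracket {'centre': [305.0, 223.1], 'confidence': 0.62}
scene bracket {'centre': [405.6, 243.6], 'confidence': 0.62}
top ((624.6458129882812, -125.18643951416016), (84.33619689941406, 128.45913696289062), 12.092945098876953)
top red [348 237  26  22 386] [360.57253886 247.49481865] [ 0.4583479  -0.00617915  0.084     ]
top blue [ 369  148   76   64 1255] [406.21752988 180.00239044] [ 0.62114821 -0.12396504  0.059     ]
top die 0.6 [349.8, 209.6] 2655
top die 0.6 [405.9, 178.0] 3568
top ejector_top {'centre': [287.0, 207.5], 'confidence': 0.55}
top ejector_top {'centre': [358.6, 238.8], 'confidence': 0.34}
top bracket {'centre': [286.6, 282.4], 'confidence': 0.97}
top bracket {'centre': [330.9, 111.2], 'confidence': 0.89}
top bracket {'centre': [276.4, 136.7], 'confidence': 0.84}
top bracket {'centre': [344.7, 192.1], 'confidence': 0.78}
top bracket {'centre': [391.8, 301.8], 'confidence': 0.68}
```

View pics/crop.png

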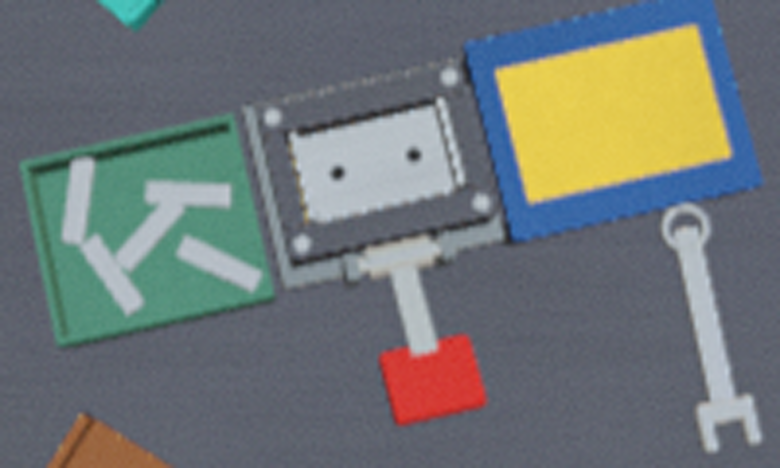

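Bracket-like things: top-view pixels brown (287,282), green (392,302), turquoise (276,137), large silver (331,111) and small silver in the die cavity (345,192). The crop confirms the small silver one in the cavity is the one meant, since it is the smaller of the two silver ones. The yellow panel measures 85 x 129 mm, centred at (0.6255, -0.125) with a yaw of 12°. That puts the die at about (0.594, 0.023) and the lever pad at about (0.457, -0.007).

>>> {"name": "carry_out", "arguments": {
  "rows": "30 -52 0 4.6;30 -52 0 4.6;30 -52 0 4.6;30 -52 0 4.6;30 -52 0 4.6;30 -52 0 4.7;30 -52 0 4.7;4 -60 0 0;4 -60 0 0;4 -60 0 0",
  "claw": 0
}}

```text
t: 2.65
eef_pos: [0.4572, 0.0868, 0.2316]
tool_rot: [0.0, -0.105, 0.995, 0.0]
contact_force: [0.5, 0.1, -0.7]
gripper_width: -0.001
grasp_force: 0.0
```

>>> {"name": "carry_out", "arguments": {
  "rows": "0 -47 0 0;0 -47 0 0;0 0 -60 0;0 0 -50 0;0 0 -25 0;0 0 -20 0;0 0 0 0"
}}

```text
t: 3.52
eef_pos: [0.4565, -0.0055, 0.0755]
tool_rot: [-0.001, -0.105, 0.995, -0.0]
contact_force: [0.1, 0.8, 0.4]
gripper_width: 0.001
grasp_force: 0.0
```

>>> {"name": "carry_out", "arguments": {
  "rows": "0 0 -8 0;0 0 -8 0"
}}

```text
t: 3.78
eef_pos: [0.4566, -0.0055, 0.0609]
tool_rot: [-0.0, -0.105, 0.995, 0.0]
contact_force: [-4.9, -2.1, 8.4]
gripper_width: 0.0
grasp_force: 4.2
```

```bash
python3 - <<'E'
from h import *
c=read_camera("top"); s=read_camera("scene")
a=cv2.resize(c["img"][150:270,300:420],(390,390),interpolation=2); b=cv2.resize(s["img"][140:260,220:340],(390,390),interpolation=2)
cv2.imwrite("pics/lev.png",np.hstack([a,b])); print(get_obs()["eef_pos"],get_obs()["contact_force"])
E
```

```text
[ 0.45710088 -0.00534512  0.06051862] [ 0.96534547  1.13601349 -0.24586162]
```

View pics/lev.png

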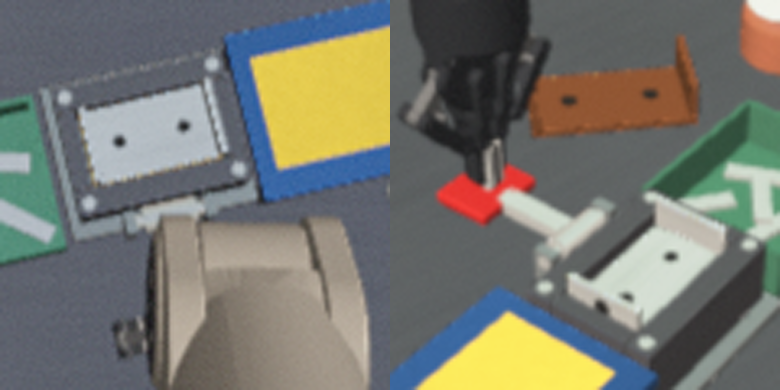

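The fingertips are on the red pad (scene crop, about (490,185)). The lever is part-way down and the bracket's flanges are rising above the die face. I'll keep pressing.

>>> {"name": "carry_out", "arguments": {
  "rows": "0 0 -8 0;0 0 -8 0;0 0 -8 0;0 0 -5 0;0 0 -3 0;0 0 0 0;0 0 0 0"
}}

```text
t: 4.75
eef_pos: [0.4607, -0.0047, 0.0328]
tool_rot: [0.004, -0.104, 0.995, 0.001]
contact_force: [-12.5, -0.5, 55.4]
gripper_width: 0.006
grasp_force: 27.9
```

>>> {"name": "carry_out", "arguments": {
  "rows": "0 0 30 0;0 0 55 0;0 0 55 0;20 50 0 0;35 50 0 0;35 50 0 0;35 10 0 0;0 0 0 0",
  "claw": 30
}}

```text
t: 5.75
eef_pos: [0.5845, 0.1565, 0.1687]
tool_rot: [0.001, -0.105, 0.994, 0.0]
contact_force: [-0.6, -0.7, 0.7]
gripper_width: 0.354
grasp_force: 0.0
```

```bash
python3 - <<'E'
from h import *
c=read_camera("top"); s=read_camera("scene")
a=cv2.resize(c["img"][150:270,270:390],(390,390),interpolation=2); b=cv2.resize(s["img"][165:265,250:350],(390,390),interpolation=2)
cv2.imwrite("pics/up.png",np.hstack([a,b])); print(get_obs()["eef_pos"],get_obs()["contact_force"])
x=np.array([.978,.208]);y=np.array([-.208,.978]);d=np.array([.594,.0227])
def P(a,b,z): return np.r_[d+x*a+y*b,z]
for a,b,z in((.028,.05,.092),(-.028,.05,.092),(.028,-.05,.092),(-.028,-.05,.092),(.05,.066,.062),(.05,-.066,.062),(-.05,-.066,.062)):
    q=proj(s,P(a,b,z)); t=proj(c,P(a,b,z)); print((a,b,z),"crop right",np.round((q-[250,165])*3.9+[390,0]),"left",np.round((t-[270,150])*3.25))
for t in("bracket","ejector_top","lever_pad"):
    for r in place_of("scene",t)[:4]: print(t,r)
E
```

```text
[0.58195999 0.15440549 0.16831514] [-0.01248095 -0.00390057 -0.04134277]
(0.028, 0.05, 0.092) crop right [671. 147.] left [175. 107.]
(-0.028, 0.05, 0.092) crop right [590. 109.] left [192. 182.]
(0.028, -0.05, 0.092) crop right [560. 248.] left [308.  77.]
(-0.028, -0.05, 0.092) crop right [476. 203.] left [327. 151.]
(0.05, 0.066, 0.062) crop right [718. 189.] left [148.  91.]
(0.05, -0.066, 0.062) crop right [575. 326.] left [318.  52.]
(-0.05, -0.066, 0.062) crop right [427. 244.] left [350. 181.]
bracket {'centre': [196.5, 204.2], 'confidence': 0.96}
bracket {'centre': [401.9, 243.9], 'confidence': 0.76}
bracket {'centre': [298.6, 219.2], 'confidence': 0.75}
bracket {'centre': [285.3, 171.0], 'confidence': 0.74}
ejector_top {'centre': [298.8, 218.8], 'confidence': 0.58}
lever_pad {'centre': [249.1, 204.4], 'confidence': 0.84}
```

View pics/up.png

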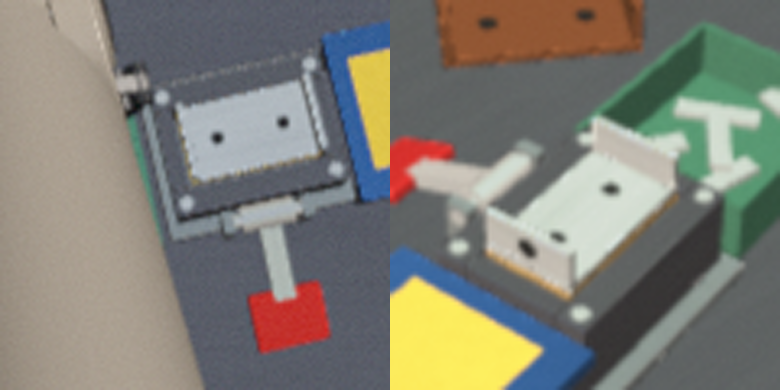

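>>> {"name": "carry_out", "arguments": {
  "rows": "2 -42 0 0;3 -42 0 0;0 0 -35 0;0 0 -25 0;0 0 -10 0;0 0 0 0"
}}

```text
t: 6.75
eef_pos: [0.5867, 0.0707, 0.0983]
tool_rot: [-0.0, -0.105, 0.995, 0.0]
contact_force: [-0.0, -0.4, 1.0]
gripper_width: 0.352
grasp_force: 0.0
```

```bash
python3 - <<'E'
from h import *
s=read_camera("scene")
b=cv2.resize(s["img"][130:255,240:365],(590,590),interpolation=2)
cv2.imwrite("pics/grip.png",b); print(get_obs()["eef_pos"],get_obs()["contact_force"])
E
```

```text
[0.58735177 0.07075592 0.09897891] [-0.25471788 -0.47454964  0.12237504]
```

View pics/grip.png

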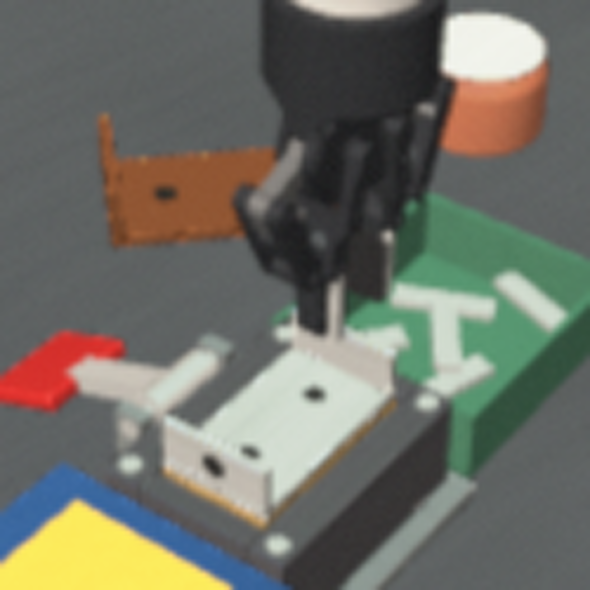

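>>> {"name": "carry_out", "arguments": {
  "rows": "3 0 0 0;0 0 -12 0;0 0 -7 0;0 0 -6 0;0 0 0 0"
}}

```text
t: 7.42
eef_pos: [0.5896, 0.0707, 0.0725]
tool_rot: [-0.001, -0.105, 0.995, -0.0]
contact_force: [0.3, 0.1, 0.0]
gripper_width: 0.351
grasp_force: 0.0
```

>>> {"name": "carry_out", "arguments": {
  "rows": "0 0 0 0;0 0 0 0;0 0 0 0;0 0 0 0",
  "claw": 11,
  "force": 20
}}

```text
t: 7.92
eef_pos: [0.5902, 0.0708, 0.0734]
tool_rot: [0.0, -0.105, 0.995, 0.0]
contact_force: [0.3, -0.2, 0.4]
gripper_width: 0.13
grasp_force: 0.0
```

>>> {"name": "carry_out", "arguments": {
  "rows": "2 -10 0 0;2 -10 0 0;2 -10 0 0;2 -10 0 0;2 -10 0 0;2 -10 0 0;2 -10 0 0;2 -10 0 0;2 -10 0 0;2 -10 0 0"
}}

```text
t: 9.18
eef_pos: [0.61, -0.0303, 0.073]
tool_rot: [-0.0, -0.104, 0.995, -0.0]
contact_force: [1.1, 0.7, -0.4]
gripper_width: 0.131
grasp_force: 0.6
```

```bash
python3 - <<'E'
from h import *
s=read_camera("scene")
b=cv2.resize(s["img"][150:300,210:360],(590,590),interpolation=2)
cv2.imwrite("pics/mid.png",b); print(get_obs()["eef_pos"],get_obs()["contact_force"])
E
```

```text
[ 0.61025556 -0.0322943   0.07320464] [-0.05623635 -1.1549879  -0.06665963]
```

View pics/mid.png

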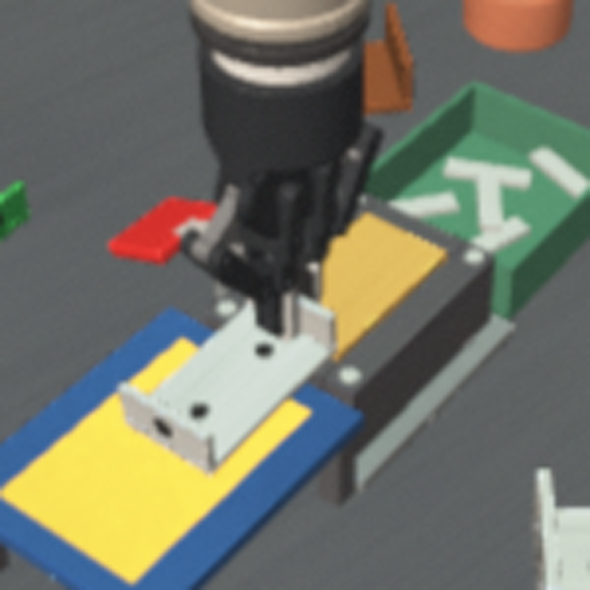

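>>> {"name": "carry_out", "arguments": {
  "rows": "2 -10 0 0;2 -10 0 0;2 -10 0 0;2 -10 0 0;2 -10 0 0;0 0 0 0;0 0 0 0"
}}

```text
t: 10.1
eef_pos: [0.6202, -0.0793, 0.0734]
tool_rot: [0.0, -0.105, 0.995, -0.0]
contact_force: [-0.3, 0.7, -0.1]
gripper_width: 0.132
grasp_force: 0.0
```

```bash
python3 - <<'E'
from h import *
s=read_camera("scene")
b=cv2.resize(s["img"][180:310,180:310],(590,590),interpolation=2)
x=np.array([.978,.208]);y=np.array([-.208,.978]);d=np.array([.626,-.125])
for a,bb,z in((.028,.05,.087),(-.028,.05,.087),(.028,-.05,.087),(-.028,-.05,.087),(.043,.065,.059),(.043,-.065,.059),(-.043,-.065,.059)):
    q=proj(s,np.r_[d+x*a+y*bb,z]); print(a,bb,z,np.round((q-[180,180])*590/130))
cv2.imwrite("pics/end.png",b); print(get_obs()["eef_pos"],get_obs()["contact_force"])
for r in place_of("scene","bracket"): print(r, ray(s,r["centre"],.059))
E
```

```text
0.028 0.05 0.087 [443. 296.]
-0.028 0.05 0.087 [343. 240.]
0.028 -0.05 0.087 [279. 445.]
-0.028 -0.05 0.087 [176. 379.]
0.043 0.065 0.059 [493. 336.]
0.043 -0.065 0.059 [287. 534.]
-0.043 -0.065 0.059 [132. 431.]
[ 0.62020847 -0.07902804  0.07335933] [-0.81921646 -1.04114244  0.20979108]
{'centre': [402.4, 243.4], 'confidence': 0.98} [0.78384314 0.14114744 0.059     ]
{'centre': [196.2, 203.2], 'confidence': 0.76} [ 0.39995808 -0.11010619  0.059     ]
{'centre': [289.0, 174.7], 'confidence': 0.75} [0.45170581 0.11721374 0.059     ]
{'centre': [379.5, 295.4], 'confidence': 0.7} [0.83802457 0.0060911  0.059     ]
{'centre': [250.3, 264.6], 'confidence': 0.69} [ 0.62719885 -0.12519029  0.059     ]
{'centre': [251.3, 208.2], 'confidence': 0.6} [ 0.49416571 -0.02696434  0.059     ]
```

View pics/end.png

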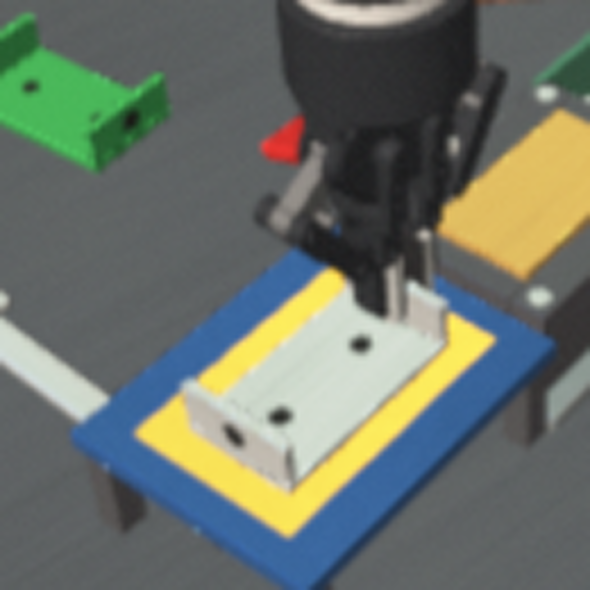

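The bracket lies on the yellow panel, square and about 4 mm off centre: flange corners are at (447,302), (292,450) and (186,383), against ideal positions of (443,296), (279,445) and (176,379). Next I'll release it and press the ejector pad.

>>> {"name": "carry_out", "arguments": {
  "rows": "0 0 0 0;0 0 0 0;0 0 10 0;0 0 40 0;0 0 30 0;0 0 0 0",
  "claw": 22
}}

```text
t: 10.95
eef_pos: [0.6222, -0.0796, 0.1568]
tool_rot: [0.003, -0.105, 0.995, -0.0]
contact_force: [-0.1, -0.0, -0.3]
gripper_width: 0.262
grasp_force: 0.0
```

>>> {"name": "carry_out", "arguments": {
  "rows": "-11 50 0 0;-12 53 0 0;0 0 0 0;0 0 -40 0;0 0 -35 0;0 0 -9 0;0 0 0 0",
  "claw": 0
}}

```text
t: 11.82
eef_pos: [0.5971, 0.023, 0.0692]
tool_rot: [-0.0, -0.104, 0.995, -0.0]
contact_force: [0.6, -0.5, 0.6]
gripper_width: 0.001
grasp_force: 0.0
```

>>> {"name": "carry_out", "arguments": {
  "rows": "0 0 -6 0;0 0 -6 0;0 0 -6 0;0 0 -6 0;0 0 -6 0;0 0 -5 0;0 0 -3 0;0 0 0 0;0 0 0 0"
}}

```text
t: 12.95
eef_pos: [0.5987, 0.0235, 0.0341]
tool_rot: [0.002, -0.104, 0.995, 0.0]
contact_force: [-4.5, 0.6, 15.7]
gripper_width: -0.001
grasp_force: 7.7
```

>>> {"name": "carry_out", "arguments": {
  "rows": "0 0 -2 0;0 0 -1 0;0 0 0 0;0 0 0 0"
}}

```text
t: 13.45
eef_pos: [0.5987, 0.0235, 0.0339]
tool_rot: [0.002, -0.104, 0.995, 0.001]
contact_force: [-14.5, 0.3, 42.5]
gripper_width: 0.003
grasp_force: 21.0
```

>>> {"name": "carry_out", "arguments": {
  "rows": "0 0 10 0;0 0 30 0;0 0 50 0;0 0 50 0;-5 60 0 0;-5 60 0 0;0 0 0 0;0 0 0 0"
}}

```text
t: 14.45
eef_pos: [0.5873, 0.1434, 0.1687]
tool_rot: [0.0, -0.105, 0.994, -0.0]
contact_force: [-0.5, 0.1, 0.6]
gripper_width: 0.002
grasp_force: 0.0
```

```bash
python3 - <<'E'
from h import *
s=read_camera("scene")
b=cv2.resize(s["img"][160:310,180:360],(720,600),interpolation=2)
cv2.imwrite("pics/fin.png",b); print(get_obs()["eef_pos"],get_obs()["contact_force"])
for r in place_of("scene","lever_pad")[:2]: print(r)
x=np.array([.978,.208]);y=np.array([-.208,.978]);d=np.array([.597,.024])
for h,z in((-.1403,.084),(-.139,.032)): print(proj(s,np.r_[d+x*h,z]))
E
```

```text
[0.58745908 0.14229209 0.16861309] [ 1.16556126 -0.05014883 -0.07215147]
{'centre': [249.1, 190.6], 'confidence': 0.83}
{'centre': [254.0, 266.8], 'confidence': 0.23}
[249.42540192 188.14521795]
[251.48771699 205.90045054]
```

View pics/fin.png

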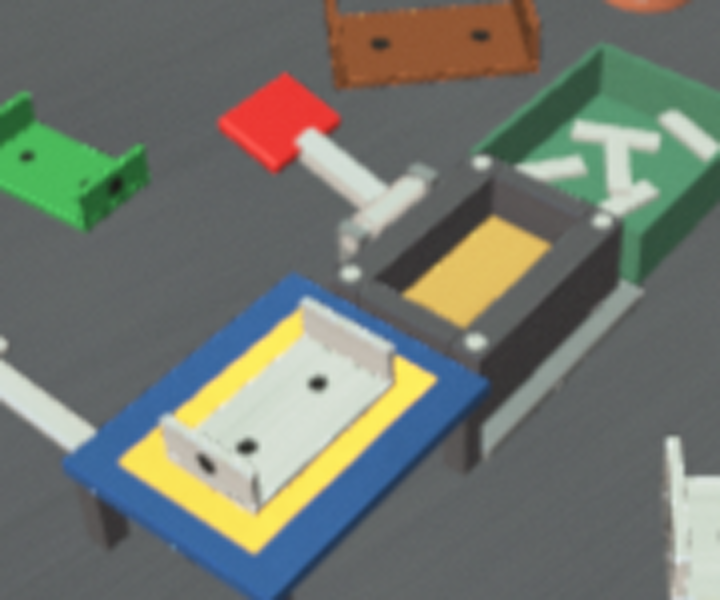

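The lever is up (red pad at scene pixel (249,191)) and the brass pad is down in the cavity. The bracket is flat and square in the middle of the panel, crop pixel (280,405). I'm handing in.

```bash
python3 -c "
from station import *
print(hand_in())"
```

```text
the job is handed in; nothing more can be done
None
```

The job is handed in with no verdict returned: the bracket was slid flat onto the middle of the yellow panel and left square about 4 mm off centre, the ejector pad was pressed home with the lever up, and the arm never went near the wrench or the tin.

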